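Load a cryotube rack under the hold-down spring of a thermo-shaker

ROBOT

A 7-joint arm with a two-finger parallel gripper is mounted at the origin on the work surface. World frame = base frame: x ahead of the robot, y to its left, z up, the work surface at z = 0. Lengths are in mm, angles in rad, forces in N, time in s.
With the tool pointing down it reaches from about 425 to 1025 mm from the base axis. Payload 9.4 kg.
Tool frame: the origin (TCP) lies on the centre line of the jaws, within the pads' length; the fingertips stand 8 mm ahead of it and the grasp point (between the pads) lies 11 mm behind it; x points along the fingers, z is the direction in which the jaws open and shut, and the axes are right-handed (so a half turn about x gives the same grasp; the last joint's range is limited). The gripper opens to 93 mm and grips with 3 to 60 N. Pads are 15 mm wide; open, the fingers measure 128 mm over their backs; the gripper's body (75 mm by 188 mm) begins 65 mm behind the grasp point.
Start: joints at [-1.374, 0.599, -0.003, 1.599, 0.002, 0.943, -0.08], TCP at [196.038, 697.992, 226.618] pointing down, gripper open.
Joint ranges: [-2.57, 2.57], [-0.35, 1.97], [-1.29, 1.29], [0.11, 2.56], [-1.05, 4.19], [0.11, 1.86], [-2.63, 2.63]. Speed limits (rad/s): [2.22, 2.22, 3.01, 3.01, 3.14, 3.14, 3.14].

INTERFACE

Orientations are given as a unit quaternion [x, y, z, w].
In Python, from cell import ctrl gives the robot as it stands.
- The arm moves only by the tool step_arm, never from a script. Its argument "commands" is a list of rows, each a list of 5 numbers: the shift along the tool's x, y, z in mm, then the turn about the tool's x in degrees, then the opening, from 0 (shut) to 1 (fully open). A call has 1 to 10 rows; each row is the pose to reach, as a shift and turn from the pose commanded when the call began, along the tool's axes at that moment; what a row does not reach only later rows make up. A row lasts 1/12 s, in which the tool goes at most 41.7 mm and 7.16 degrees, less where a joint would pass 70% of its speed; a pose out of reach is approached as far as the arm can. A call with a gripper value outside its range is refused whole. The fingers move at their own pace and stop on an object; "force" is the grip in N (left out, the last holds). Time passes only in rows, so rows that repeat a pose let the fingers close. It gives the time, the measured TCP pose, the force and the opening at its end, in the units of the state.
- ctrl.get_state(): the state, without advancing time (a new reading comes with each control period).
- ctrl.get_image(name): name is "scene" or "top"; returns (picture, depth): 384x512x3 uint8, red, green, blue; 384x512 float32, mm along the optical axis (not along the pixel's ray), 0 where there is no reading.
- ctrl.camera_model(name): a dict with "fx", "fy", "cx", "cy" (pixels), "D" ([k1, k2, p1, p2, k3] as OpenCV has them; the pictures are not rectified), "extrinsics" (4x4, takes a point from camera to world coordinates). Camera axes: x right, y down, z forward; pixel columns grow to the right and rows downward; lengths in mm; the calibration is good to about 2 mm. A picture is of the moment at which its call begins. camera_model takes no time and is no camera call.
- ctrl.hand_in(): hands the job in, once; it reports no verdict.
The state is a dict: "time_s": time; "qpos": joint angles; "joint_velocities": joint speeds; "joint_efforts": joint torques, N m; "eef_pos": TCP position; "orientation": TCP orientation; "contact_force": force on the tool from outside, world axes, zero at the start; "wrist_torque": the same for the moment, N m; "width": finger opening in mm.
Only numpy, scipy, OpenCV 4.12 (cv2) and the standard library are available. Lean on these libraries where they do the work, as an engineer would, in place of code of your own. Each camera call takes 0.05 s, during which the arm holds its last target.

TASK

Load the lidded tube rack that lies on the shaker's warming plate: press down hard on the ribbed part of its lid with the fingertips until the sprung plate is right down, and keep pressing while you slide the rack back under the cross bar and its hold-down spring until it sits fully home against the back stop. Then let go, so that the spring alone holds it down on the plate. Work on top of the lid only: do not grip, lift or push the rack from its sides or end, and leave everything else where it stands.

Things in the scene. Friction and masses are not known exactly. Their poses are not given: they have to be found in the camera images.
- shaker: Bench thermo-shaker, fixed: white casing 290 mm long (own x), 210 wide (y), 100 high. Origin on the bench under its middle; 'back' is its +x, the sloping control panel is at -x. On top, centred on y = 0: a dark warming plate (x -70 to 118 mm, y -42 to 42, top at z 110 when up) between two aluminium guide rails (x -87 to 128, y 45 to 55 either side, tops at z 120).
- rack: The rack to load: white, clear-lidded, 128 mm long (x), 85.5 wide (y), 30 high, 0.15 to 0.31 kg. Origin: centre of its underside; axes along the shaker's. It starts on the raised plate, between the rails (1.9 mm play each side), 50 to 70 mm short of home. Home, its origin is at x = 56 mm in the shaker's frame. Rack and platform are slick (friction about 0.12).
- grip_panel (a point): Top centre of the white ribbed finger-grip panel on the rack's lid, 18 mm towards the control panel from the rack's middle, 31 mm above its underside. Panel 66 mm long (rack x), 58 wide, high friction (about 1). Press here. It rides with the rack and stays 38 mm clear of the cross bar when the rack is home.
- cross_bar (a point): Middle of the lower front edge of the aluminium cross bar that spans the platform on two posts (12 mm deep towards the back, 110 wide, underside 137 mm and top 143.5 mm above the bench). The rack's lid is 3 mm too high to go under it with the plate up, and clears it by 2.5 mm with the plate right down.
- back_stop (a point): Middle of the front face of the back stop, at the height of the raised plate, 44 mm behind the bar's front edge. The rack's leading end face touches it when home.
- leaf_line (a point): Fixed point at the middle of the low line of the free hold-down leaf, 8 mm short of the back stop, 130 mm above the bench. The leaf is a steel spring 50 mm wide under the back edge of the bar, sloping down and back for 26 mm, its end turned up. The rack's leading top edge lifts it; sliding home takes up to about 7 N.
- warm_plate (a joint): How far the sprung plate is pushed down, m: 0 up, 0.0055 right down. It stays level wherever it is pressed. A finger on the rack must give about 8 N to start it and 11 N to bottom it; press with some 12 to 20 N.
- hold_leaf (a joint): Lift of the hold-down leaf, rad: 0 free, about 0.2 with the rack under it (about 9 N down on the lid).
- spare_rack: Bystander: the same kind of lidded rack, lying on the bench at the shaker's right (-y) side. Origin at the centre of its underside.
- cryobox: Bystander: open white box 133 x 133 x 52 mm with a cream grid and vials, on the bench at the shaker's left (+y). Origin at the centre of its underside.
- vial0: Bystander: loose cryovial 13 mm across, 48 mm tall, standing on the bench at the left front of the shaker. Origin at the centre of its foot.
- vial1: Bystander: like vial0, standing on the bench close to the shaker's left side.
- vial2: Bystander: like vial0, standing on top of the casing (z = 100 mm), left of the left guide rail, at shaker y about 78 to 88 mm and x -60 to 80.
- pen: Bystander: marker pen 130 mm long, 13 thick, lying on the bench at the right front of the shaker. Origin under its middle.
- spray: Bystander: bottle 60 mm across, 150 mm tall, on the bench at the right, towards the back of the shaker. Origin at the centre of its foot.
Mind the look-alikes: they are no part of the job. Leave any blue or brown look-alike of the rack alone.

How it is judged (in metres and radians):
On the way, in this order (a step that is already met when the one before it is completed fails the run):
1. the fingers press the rack down on the sprung plate, still short of the cross bar (value of joint warm_plate above 0.0035 m and contact force between the fingers and rack above 5 N and x of rack in the frame of shaker below 0.02 m), for 0.1 s.
2. the rack goes under the bar and raises the hold-down leaf while the fingers still press it (value of joint hold_leaf above 0.08 rad and value of joint warm_plate above 0.003 m and contact force between the fingers and rack above 3 N), for 0.05 s.
At the end, for the whole second after the job is handed in: The rack lies still and level (within 0.03 rad) on the warming plate, within 3.5 mm of the back stop, under the leaf (leaf lifted more than 0.12 rad) which alone keeps the plate pushed down by more than 2 mm; nothing touches it but the shaker (x of rack in the frame of shaker between 0.0525 and 0.06 m and value of joint hold_leaf above 0.12 rad and value of joint warm_plate above 0.002 m and z of rack in the frame of shaker between 0.102 and 0.1085 m and angle between rack's own z axis and vertical below 0.03 rad and linear speed of rack below 0.01 m/s).
It fails at once if the rack is lifted more than 12 mm above the raised plate or tipped (z of rack in the frame of shaker above 0.122 m or angle between rack's own z axis and vertical above 0.2 rad).
It fails at once if the fingers reach down beside the rack and touch it (gripping it or pushing its end) instead of pressing on its lid (contact force between the fingers and rack above 1 N and z of the grasp point in the frame of rack below 0.036 m).
It fails at once if a bystander is moved by more than 20 mm (distance of any of cryobox, vial0, vial1, vial2, spare_rack, pen, spray from where it was at the start of the episode above 0.02 m).
It also fails if it takes over 38 s, if anything falls off the work surface, if the arm or the gripper's body presses on something with over 40 N, if the wrist force passes 120 N, or if a joint passes its speed limit or range.

## Working session

There is one attempt and no reset: what is moved stays moved. The work goes in short steps, Python scripts to look and compute and a tool call to move; the robot and the scene stay as the last step left them, time stands still between calls to the robot, and variables do not carry over. Pictures are saved under pics/ and viewed, and the job is handed in when it is done.

Besides the shell and the picture viewer there is one more tool, called after ">>>" by a JSON object that holds its "api" and its "payload". step_arm: Moves the arm, as the interface text tells. Its arguments: {"type":"object","properties":{"commands":{"type":"array"},"force":{"type":"number"}},"required":["commands"]}

```bash
mkdir -p pics; ls; python3 - <<'E'
from cell import ctrl
import cv2,numpy as np
print(ctrl.get_state())
for n in("scene","top"):
    im,d=ctrl.get_image(n); cv2.imwrite(f"pics/{n}0.png",im[:,:,::-1]); np.savez(f"{n}0.npz",im=im,d=d); print(n,ctrl.camera_model(n))
E
```

```text
pics
{'time_s': 0.0, 'qpos': array([-1.37369973,  0.60013655, -0.00256278,  1.60009612,  0.00180107,
        0.94289871, -0.07978604]), 'joint_velocities': array([ 0.00198195, -0.00133239, -0.0002516 ,  0.00201519,  0.00014076,
        0.00082187,  0.00027409]), 'joint_efforts': array([ 2.50045836e-03, -7.65054131e+01,  1.49811745e+00, -2.52346265e+01,
       -5.24469337e-02,  1.67812547e-02,  1.56950946e-04]), 'eef_pos': array([195.91097359, 697.55060182, 225.76347718]), 'orientation': array([-0.42747532,  0.56394174,  0.42674765,  0.56313499]), 'contact_force': array([0.08093142, 0.19632765, 0.719846  ]), 'wrist_torque': array([ 0.03585833, -0.04155852, -0.02249354]), 'width': 92.98581269865944}
scene {'fx': 408.02655576126125, 'fy': 408.02655576126125, 'cx': 249.64075085173386, 'cy': 194.20843188046962, 'D': array([-0.06544398,  0.        ,  0.        ,  0.        ,  0.        ]), 'extrinsics': array([[-1.73391107e-02,  6.97081346e-01, -7.16782360e-01,
         1.28649792e+03],
       [ 9.99840677e-01,  1.51283494e-02, -9.47380731e-03,
        -4.48448073e+01],
       [ 4.23971965e-03, -7.16832428e-01, -6.97232598e-01,
         8.15897785e+02],
       [ 0.00000000e+00,  0.00000000e+00,  0.00000000e+00,
         1.00000000e+00]])}
top {'fx': 403.4554841005959, 'fy': 403.4554841005959, 'cx': 256.24146857386773, 'cy': 193.46845545642907, 'D': array([-0.0610071,  0.       ,  0.       ,  0.       ,  0.       ]), 'extrinsics': array([[-2.90713431e-02, -9.84308964e-01,  1.74042297e-01,
         3.48922730e+02],
       [-9.99551713e-01,  2.98733204e-02,  1.98955185e-03,
        -6.62878622e+01],
       [-7.15755503e-03, -1.73906437e-01, -9.84736168e-01,
         1.29758969e+03],
       [ 0.00000000e+00,  0.00000000e+00,  0.00000000e+00,
         1.00000000e+00]])}
```

View pics/scene0.png

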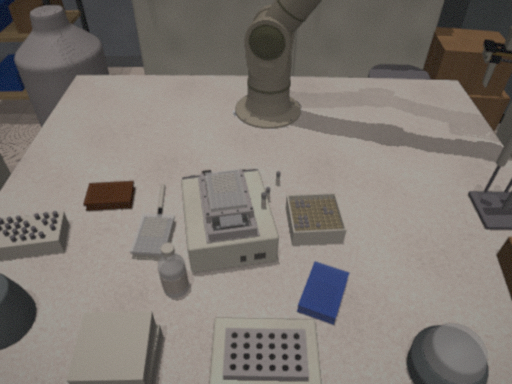

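View pics/top0.png

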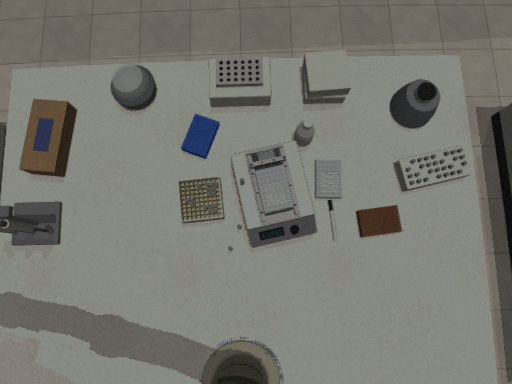

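```bash
python3 - <<'E'
import cv2,numpy as np
a=np.load("top0.npz")['im'][:,:,::-1]; b=np.load("scene0.npz")['im'][:,:,::-1]
cv2.imwrite("pics/t1.png",cv2.resize(a[130:260,215:345],None,fx=4.6,fy=4.6,interpolation=cv2.INTER_CUBIC))
cv2.imwrite("pics/s1.png",cv2.resize(b[160:275,170:290],None,fx=5,fy=5,interpolation=cv2.INTER_CUBIC))
E
```

```text
(no output)
```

View pics/t1.png

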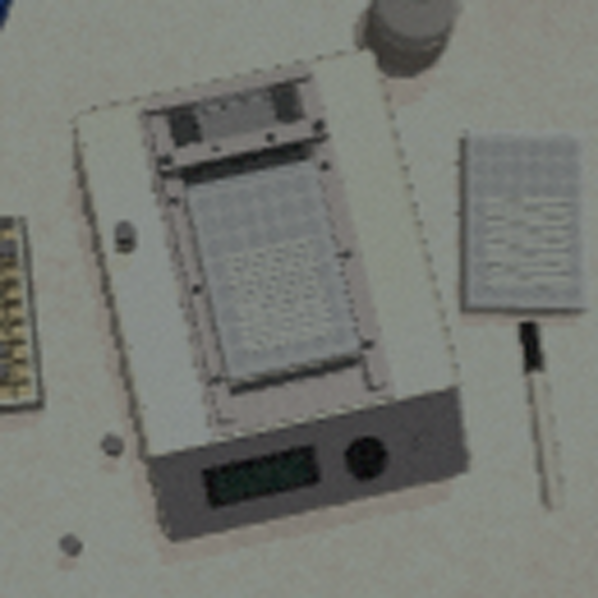

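View pics/s1.png

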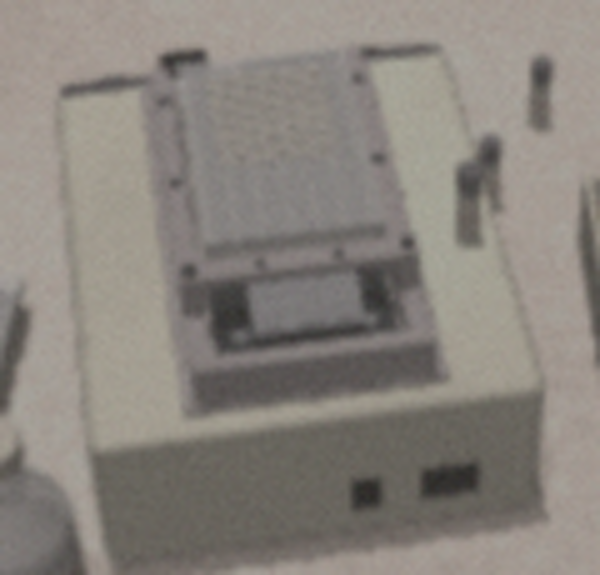

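```bash
cat > h.py <<'E'
import numpy as np,cv2
from cell import ctrl
def ray(n,px):
    c=ctrl.camera_model(n);K=np.array([[c['fx'],0,c['cx']],[0,c['fy'],c['cy']],[0,0,1]])
    u=cv2.undistortPoints(np.array(px,float).reshape(-1,1,2),K,c['D']).reshape(-1,2)
    return c['extrinsics'],np.c_[u,np.ones(len(u))]
def cast(n,px,z):
    E,r=ray(n,px);d=r@E[:3,:3].T;o=E[:3,3];return o+d*((np.asarray(z)-o[2])/d[:,2])[:,None]
def cloud(n,d):
    v,u=np.mgrid[:384,:512];E,r=ray(n,np.c_[u.ravel(),v.ravel()]);P=(r*d.reshape(-1,1))@E[:3,:3].T+E[:3,3]
    return P.reshape(384,512,3)
E
python3 - <<'E'
from h import *
t=np.array([[75,115],[375,50],[458,388],[150,458]])/4.6+[215,130]
P=cast("top",t,100.);print(P.round(1))
for i,j in((0,1),(0,3),(1,2),(3,2)):
    d=P[j]-P[i];print(i,j,np.linalg.norm(d),np.degrees(np.arctan2(d[1],d[0])))
t=np.array([[190,178],[312,155],[358,358],[230,382]])/4.6+[215,130]
R=cast("top",t,140.);print(R.round(1),R.mean(0))
for i,j in((0,1),(0,3),(1,2),(3,2)):
    d=R[j]-R[i];print(i,j,np.linalg.norm(d),np.degrees(np.arctan2(d[1],d[0])))
s=np.array([[95,448],[542,385]])/5+[170,160]
print(cast("scene",s,100.))
for n in("top","scene"):
    d=np.load(n+"0.npz")['d'];C=cloud(n,d);
    m=(C[:,:,0]>450)&(C[:,:,0]<900)&(abs(C[:,:,1]+100)<170)&(C[:,:,2]>85)&(C[:,:,2]<112)&(d>0)
    m=cv2.morphologyEx(m.astype(np.uint8),cv2.MORPH_OPEN,np.ones((3,3)))
    k,l,st,_=cv2.connectedComponentsWithStats(m);i=1+st[1:,4].argmax();Q=C[l==i]
    print(n,len(Q),Q[:,2].mean(),cv2.minAreaRect(Q[:,:2].astype(np.float32)))
    m=(C[:,:,2]>125)&(C[:,:,0]>550)&(C[:,:,0]<800)&(abs(C[:,:,1]+100)<90)
    Q=C[m];print(np.histogram(Q[:,2],range(120,170,4)));print(cv2.minAreaRect(Q[:,:2].astype(np.float32)))
E
```

```text
[[ 682.8    9.2  100. ]
 [ 721.7 -193.   100. ]
 [ 492.  -236.2  100. ]
 [ 452.6  -35.1  100. ]]
0 1 205.8848639608251 -79.10319330009908
0 3 234.42566169852591 -169.12067381968492
1 2 233.7604788127249 -169.34369259041486
3 2 204.97626370369352 -78.91668582978491
[[ 627.6  -66.3  140. ]
 [ 640.4 -145.   140. ]
 [ 508.1 -168.6  140. ]
 [ 495.3  -87.6  140. ]] [ 567.85227836 -116.86463755  140.        ]
0 1 79.74032424738043 -80.78827176286283
0 3 133.9514431865154 -170.85795335707843
1 2 134.34119866653495 -169.8839244147626
3 2 82.02441279993643 -81.04890533253227
[[ 729.11299368 -185.61244816  100.        ]
 [ 688.68181093   13.24811894  100.        ]]
top 3194 100.05572415725612 ((574.916748046875, -115.59246826171875), (271.193603515625, 210.57237243652344), 11.284448623657227)
(array([  0,  46,  95,  97, 394, 505, 104,  14,   0,   0,   0,   0]), array([120, 124, 128, 132, 136, 140, 144, 148, 152, 156, 160, 164, 168]))
((623.9385986328125, -86.31624603271484), (154.46099853515625, 141.67044067382812), 4.103296756744385)
scene 3361 98.57716639641092 ((583.627685546875, -112.89118957519531), (259.259765625, 210.17274475097656), 11.225875854492188)
(array([  0, 140, 158, 220, 822, 366,  37,   2,   0,   0,   0,   0]), array([120, 124, 128, 132, 136, 140, 144, 148, 152, 156, 160, 164, 168]))
((623.7855224609375, -85.90135192871094), (157.92095947265625, 140.7371063232422), 4.279536247253418)
```

```bash
python3 - <<'E'
from h import *
from scipy.spatial.transform import Rotation as R
s=ctrl.get_state();M=R.from_quat(s['orientation']).as_matrix();print(M.round(3))
a=np.radians(10.9);sx=np.array([np.cos(a),np.sin(a),0])
c=cast("top",np.array([[228,255],[312,238],[335,340],[248,355]])/4.6+[215,130],141.);print(c.round(1),c.mean(0))
tgt=np.array([550,-120,226.])
print("shift",M.T@(tgt-s['eef_pos']))
for t in (10.9,100.9,-79.1,-169.1):
    d=np.array([np.cos(np.radians(t)),np.sin(np.radians(t)),0]);k=M.T@d;print(t,"turn",np.degrees(np.arctan2(-k[1],k[2])))
# fresh: lid orange/edge check in scene view of bar, panel
p=np.array([[205,85],[365,68]])/5+[170,160]
# scene: lid front (back) edge, bar ends, at heights
print("rack lead edge",cast("scene",np.array([[207,243],[385,222]])/5+[170,160],140.))
print("bar top back edge ends",cast("scene",np.array([[187,283],[418,255]])/5+[170,160],143.5))
print("bar top, top cam front edge",cast("top",np.array([[165,172],[330,145]])/4.6+[215,130],143.5))
E
```

```text
[[-0.    -0.963  0.27 ]
 [-0.001  0.27   0.963]
 [-1.    -0.    -0.001]]
[[ 576.4  -88.9  141. ]
 [ 585.8 -142.7  141. ]
 [ 519.8 -154.5  141. ]
 [ 512.   -99.4  141. ]] [ 548.51243011 -121.40487214  141.        ]
shift [   0.9080144  -561.88190026 -691.42970856]
10.9 turn 63.41690331269839
100.9 turn -26.583132405965546
-79.1 turn 153.41686759403447
-169.1 turn -116.58309668730163
rack lead edge [[ 640.87086775 -140.87059964  140.        ]
 [ 625.63445164  -59.55723205  140.        ]]
bar top back edge ends [[ 669.15531732 -147.24377783  143.5       ]
 [ 649.66299705  -44.05661083  143.5       ]]
bar top, top cam front edge [[ 631.1818898   -50.43539423  143.5       ]
 [ 645.7207314  -156.56045775  143.5       ]]
```

>>> {"api": "step_arm", "payload": {"commands": [[0,-20,-25,-2,0],[0,-45,-55,-5,0],[0,-70,-86,-8,0],[0,-95,-117,-11,0],[0,-120,-148,-14,0],[0,-145,-178,-17,0],[0,-170,-209,-20,0],[0,-195,-240,-23,0],[0,-220,-271,-25,0],[0,-240,-295,-26.6,0]], "force": 30}}

```text
time_s: 0.93
eef_pos: [348.0, 345.8, 226.5]
orientation: [0.546, -0.45, -0.545, -0.45]
contact_force: [1.1, -0.0, -0.4]
width: 30.8
```

```bash
python3 - <<'E'
from h import *
from scipy.spatial.transform import Rotation as R
s=ctrl.get_state();M=R.from_quat(s['orientation']).as_matrix();print(s,M.round(3))
print("shift",M.T@(np.array([549,-121,226.])-s['eef_pos']))
E
```

```text
{'time_s': 0.9333, 'qpos': array([-0.79939967,  0.32462796, -0.12817334,  2.11909976,  0.06416253,
        0.70246974,  0.79174967]), 'joint_velocities': array([ 0.6942199 , -0.15486047, -0.04587844,  0.26414001, -0.00519466,
       -0.12273195,  0.95519236]), 'joint_efforts': array([ -6.44877344, -49.04653072,  -0.87202471, -20.35434008,
        -0.08405947,   0.21625824,  -1.32812217]), 'eef_pos': array([348.01230637, 345.78100913, 226.45853486]), 'orientation': array([ 0.54563473, -0.45044072, -0.54513847, -0.44967761]), 'contact_force': array([ 1.09430231, -0.00853656, -0.43683686]), 'wrist_torque': array([ 0.03865983, -0.03010926,  0.01639146]), 'width': 30.752621724654226} [[-0.    -0.982 -0.19 ]
 [-0.001 -0.19   0.982]
 [-1.     0.    -0.001]]
shift [   1.02632046 -108.74628725 -496.44130107]
```

>>> {"api": "step_arm", "payload": {"commands": [[0,-9,-40,0,0],[0,-18,-80,0,0],[0,-27,-120,0,0],[0,-35,-160,0,0],[0,-44,-200,0,0],[0,-53,-240,0,0],[0,-61,-280,0,0],[0,-70,-320,0,0],[0,-79,-360,0,0],[0,-88,-400,0,0]]}}

```text
time_s: 1.77
eef_pos: [509.8, -29.1, 226.6]
orientation: [-0.545, 0.45, 0.545, 0.45]
contact_force: [0.5, 1.4, -0.5]
width: 0.5
```

>>> {"api": "step_arm", "payload": {"commands": [[0,-9,-40,0,0],[0,-17,-75,0,0],[0,-21,-95,0,0],[15,-21,-95,0,0],[30,-21,-95,0,0],[30,-21,-95,0,0]]}}

```text
time_s: 2.27
eef_pos: [546.7, -116.7, 194.2]
orientation: [-0.544, 0.451, 0.546, 0.45]
contact_force: [-0.2, 0.6, -0.6]
width: 0.3
```

```bash
python3 - <<'E'
from h import *
from scipy.spatial.transform import Rotation as R
s=ctrl.get_state();M=R.from_quat(s['orientation']).as_matrix();print(s['time_s'],s['eef_pos'],s['qpos'],s['contact_force'],s['width'],M.round(3))
im,d=ctrl.get_image("scene");cv2.imwrite("pics/s2.png",cv2.resize(im[100:275,150:310,::-1],None,fx=3.4,fy=3.4,interpolation=cv2.INTER_CUBIC))
im,d=ctrl.get_image("top");cv2.imwrite("pics/t2.png",cv2.resize(im[130:260,215:345,::-1],None,fx=4.6,fy=4.6,interpolation=cv2.INTER_CUBIC))
E
```

```text
2.2667 [ 546.67317372 -116.6940251   194.17165339] [ 0.11770426  0.44353909 -0.01237694  2.01238896  0.00822747  0.68974187
  1.860434  ] [-0.22542103  0.60186093 -0.58621351] 0.2900593212994075 [[-0.004 -0.982 -0.188]
 [ 0.001 -0.188  0.982]
 [-1.     0.004  0.001]]
```

View pics/s2.png

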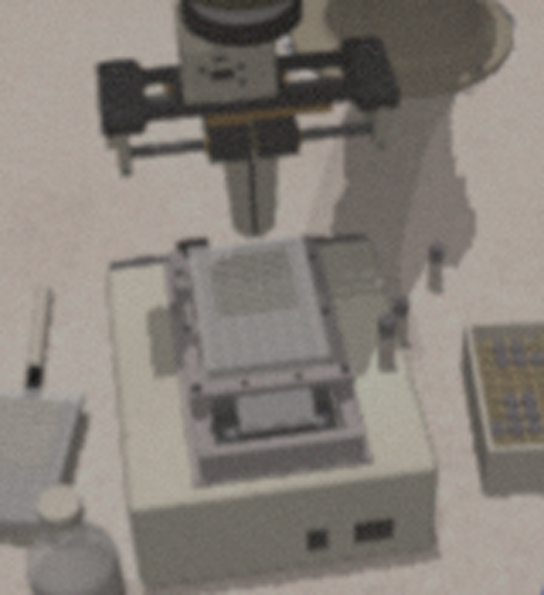

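View pics/t2.png

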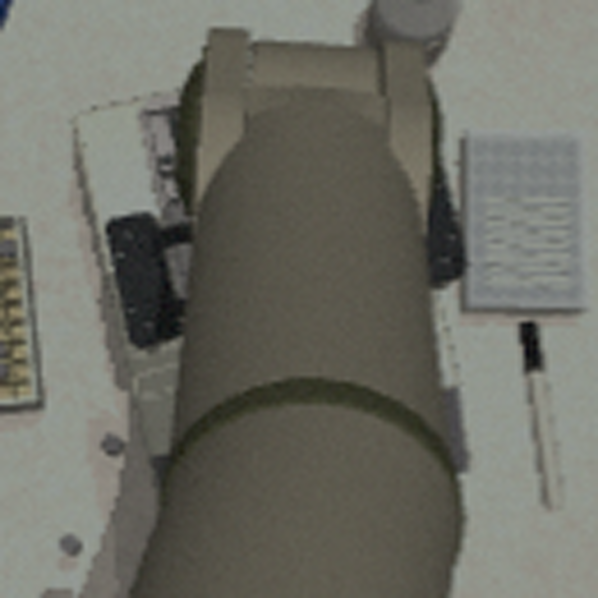

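>>> {"api": "step_arm", "payload": {"commands": [[12,-2,-4.5,0,0],[24,-2,-4.5,0,0],[34,-2,-4.5,0,0],[38,-2,-4.5,0,0],[40,-2,-4.5,0,0],[40,-2,-4.5,0,0]]}}

```text
time_s: 2.87
eef_pos: [550.8, -120.2, 156.3]
orientation: [-0.545, 0.45, 0.546, 0.45]
contact_force: [0.5, 0.3, -0.5]
width: 0.4
```

>>> {"api": "step_arm", "payload": {"commands": [[2,0,0,0,0],[4,0,0,0,0],[6,0,0,0,0],[7,0,0,0,0],[8,0,0,0,0],[8,0,0,0,0]]}}

```text
time_s: 3.37
eef_pos: [551.3, -120.4, 149.2]
orientation: [0.546, -0.45, -0.545, -0.45]
contact_force: [-2.0, -1.1, 8.2]
width: -0.0
```

>>> {"api": "step_arm", "payload": {"commands": [[1,0,0,0,0],[2,0,0,0,0],[3,0,0,0,0],[4,0,0,0,0],[4,0,0,0,0],[4,0,0,0,0]]}}

```text
time_s: 3.87
eef_pos: [551.6, -120.5, 145.7]
orientation: [0.546, -0.45, -0.545, -0.451]
contact_force: [-1.4, 0.3, 10.1]
width: 0.7
```

>>> {"api": "step_arm", "payload": {"commands": [[1,0,0,0,0],[2,0,0,0,0],[3,0,0,0,0],[3,0,0,0,0],[3,0,0,0,0]]}}

```text
time_s: 4.28
eef_pos: [552.7, -120.7, 143.8]
orientation: [0.547, -0.449, -0.544, -0.451]
contact_force: [-1.7, -0.6, 18.6]
width: 0.6
```

>>> {"api": "step_arm", "payload": {"commands": [[0,0,0,0,0],[0,-1,0,0,0],[0,-3,0,0,0],[0,-5,0,0,0],[0,-7,0,0,0],[0,-9,0,0,0],[0,-11,0,0,0],[0,-13,0,0,0],[0,-15,0,0,0],[0,-15,0,0,0]]}}

```text
time_s: 5.12
eef_pos: [567.7, -117.9, 143.8]
orientation: [0.547, -0.449, -0.544, -0.451]
contact_force: [0.1, 0.4, 17.9]
width: 0.5
```

>>> {"api": "step_arm", "payload": {"commands": [[0,-2,0,0,0],[0,-4,0,0,0],[0,-6,0,0,0],[0,-8,0,0,0],[0,-10,0,0,0],[0,-10,0,0,0]]}}

```text
time_s: 5.62
eef_pos: [577.5, -116.0, 143.8]
orientation: [0.547, -0.449, -0.544, -0.451]
contact_force: [-1.3, -0.8, 17.5]
width: 0.2
```

```bash
python3 - <<'E'
from h import *
im,d=ctrl.get_image("scene");cv2.imwrite("pics/s3.png",cv2.resize(im[130:265,170:300,::-1],None,fx=4.4,fy=4.4,interpolation=cv2.INTER_CUBIC))
s=ctrl.get_state();print(s['eef_pos'],s['contact_force'])
E
```

```text
[ 577.4778548  -116.00019931  143.79240058] [ 0.26651462 -0.44047032 17.1938105 ]
```

View pics/s3.png

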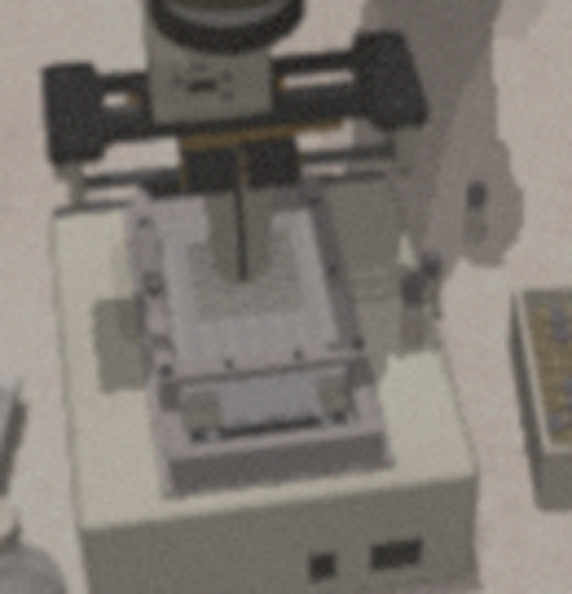

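>>> {"api": "step_arm", "payload": {"commands": [[0,-2,0,0,0],[0,-4,0,0,0],[0,-6,0,0,0],[0,-8,0,0,0],[0,-10,0,0,0],[0,-12,0,0,0],[0,-14,0,0,0],[0,-14,0,0,0]]}}

```text
time_s: 6.33
eef_pos: [589.7, -113.7, 143.7]
orientation: [0.546, -0.45, -0.544, -0.451]
contact_force: [-4.9, -1.0, 21.2]
width: 0.2
```

>>> {"api": "step_arm", "payload": {"commands": [[0,-2,0,0,0],[0,-4,0,0,0],[0,-6,0,0,0],[0,-8,0,0,0],[0,-8,0,0,0]]}}

```text
time_s: 6.75
eef_pos: [597.9, -112.1, 143.7]
orientation: [0.546, -0.45, -0.544, -0.451]
contact_force: [-3.4, -1.3, 19.3]
width: 0.2
```

>>> {"api": "step_arm", "payload": {"commands": [[0,-1,0,0,0],[0,-2,0,0,0],[0,-3,0,0,0],[0,-4,0,0,0],[0,-4,0,0,0]]}}

```text
time_s: 7.17
eef_pos: [601.9, -111.4, 143.8]
orientation: [0.546, -0.45, -0.544, -0.451]
contact_force: [-3.2, -0.8, 19.2]
width: 0.5
```

>>> {"api": "step_arm", "payload": {"commands": [[0,-1,0,0,0],[0,-2,0,0,0],[0,-3,0,0,0],[0,-3,0,0,0]]}}

```text
time_s: 7.5
eef_pos: [604.9, -110.8, 143.8]
orientation: [0.546, -0.45, -0.544, -0.451]
contact_force: [-3.6, -0.6, 18.4]
width: 0.4
```

>>> {"api": "step_arm", "payload": {"commands": [[0,-1,0,0,0],[0,-2,0,0,0],[0,-2,0,0,0]]}}

```text
time_s: 7.75
eef_pos: [606.8, -110.4, 143.7]
orientation: [0.546, -0.45, -0.544, -0.451]
contact_force: [-3.2, -1.9, 17.4]
width: 0.7
```

```bash
python3 - <<'E'
from h import *
im,d=ctrl.get_image("scene");cv2.imwrite("pics/s4.png",cv2.resize(im[160:265,170:290,::-1],None,fx=5,fy=5,interpolation=cv2.INTER_CUBIC))
s=ctrl.get_state();print(s['eef_pos'],s['contact_force'])
E
```

```text
[ 606.84686725 -110.3692368   143.75908659] [-2.95759156 -0.36213832 17.28239667]
```

View pics/s4.png

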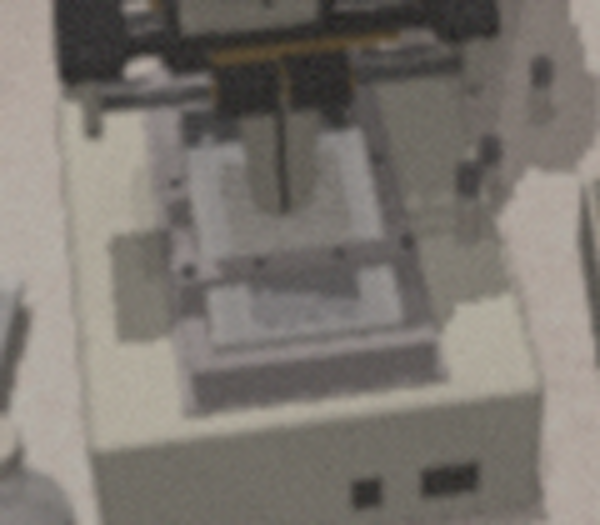

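>>> {"api": "step_arm", "payload": {"commands": [[0,-1,0,0,0],[0,-2,0,0,0],[0,-3,0,0,0],[0,-3,0,0,0]]}}

```text
time_s: 8.13
eef_pos: [607.4, -110.4, 143.7]
orientation: [-0.545, 0.451, 0.545, 0.45]
contact_force: [-11.6, -2.7, 24.8]
width: 0.9
```

>>> {"api": "step_arm", "payload": {"commands": [[-2,0,0,0,0],[-4,0,0,0,0],[-6,0,0,0,0],[-9,0,0,0,0],[-14,0,0,0,0],[-24,0,0,0,0],[-40,0,0,0,0],[-60,0,0,0,0],[-80,0,0,0,0],[-80,0,0,0,0]]}}

```text
time_s: 8.97
eef_pos: [610.7, -109.4, 226.1]
orientation: [0.547, -0.449, -0.544, -0.451]
contact_force: [0.5, -0.9, 1.5]
width: 0.2
```

```bash
python3 - <<'E'
from h import *
im,d=ctrl.get_image("scene");cv2.imwrite("pics/s5.png",cv2.resize(im[160:265,170:290,::-1],None,fx=5,fy=5,interpolation=cv2.INTER_CUBIC))
s=ctrl.get_state();print(s['eef_pos'],s['contact_force'])
E
```

```text
[ 610.0747817  -109.32339225  224.31695761] [ 0.23586911  0.10079599 -1.09271493]
```

View pics/s5.png

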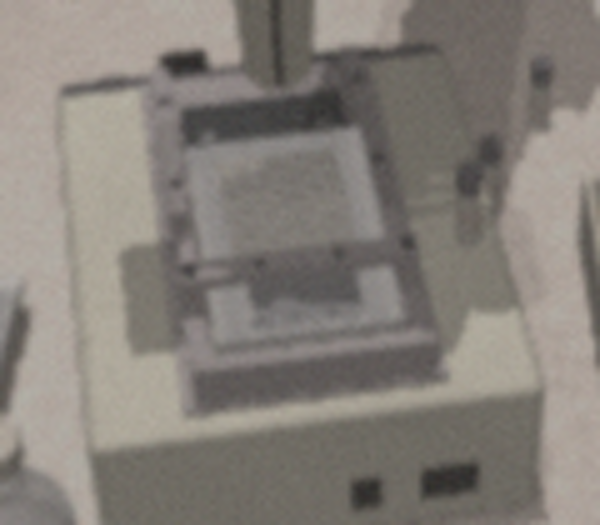

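```bash
python3 - <<'E'
from h import *
def S(P):
    a=np.radians(10.9);Q=P[:,:2]-[564,-118];return np.c_[Q@[np.cos(a),np.sin(a)],Q@[-np.sin(a),np.cos(a)]].round(1)
g=lambda p:np.array(p)/5+[170,160]
print("before trail/lead",S(cast("scene",g([[186,72],[352,48]]),140.)),S(cast("scene",g([[207,243],[385,222]]),140.)))
print("now trail/lead",S(cast("scene",g([[187,150],[360,128]]),136.)),S(cast("scene",g([[212,345],[403,320]]),136.)))
print("bar back edge",S(cast("scene",g([[187,283],[418,255]]),143.5)), "stop")
im,d=ctrl.get_image("scene");C=cloud("scene",d);
for p in ([270,190],[290,210],[300,215],[230,320],[380,300]):
    u,v=g(p).astype(int);print(p,np.median(C[v-1:v+2,u-1:u+2,2]))
E
```

```text
before trail/lead [[-48.6 -34.8]
 [-52.8  49.9]] [[ 71.2 -37. ]
 [ 71.6  45.7]]
now trail/lead [[  3.7 -39.8]
 [  2.4  45.1]] [[129.5 -41.3]
 [129.2  44.1]]
bar back edge [[ 97.7 -48.6]
 [ 98.1  56.4]] stop
[270, 190] 135.23016292169598
[290, 210] 135.01993621609608
[300, 215] 136.66164061534892
[230, 320] 134.81451077447605
[380, 300] 134.345191432447
```

```bash
python3 - <<'E'
from cell import ctrl
print(ctrl.hand_in())
E
```

```text
the job is handed in; nothing more can be done
None
```

I pressed the closed fingertips onto the ribbed lid panel at about 18 N until the sprung plate bottomed. Still pressing at 17–21 N, I slid the rack back about 55 mm under the bar and leaf until it hit the back stop, where the push jumped from about 3 N to 12 N. Then I lifted straight off and handed in at about 9 s.

**Last checks:**
- **Position:** measured against the bar, the rack's leading edge was at about 119.6 mm (home is 120).
- **Height:** the lid was at about 135 mm all over, so the plate stayed down with only the leaf holding it.
- **Surroundings:** the vials, the only bystanders fully in view, looked unmoved in the last pictures. I did not check the other bystanders afterwards.

**One disagreement:** scene-camera positions came out about 10 mm too far back in the shaker frame I had fitted from the top view. That is why I measured against the bar. The raw figure for the leading edge would have been about 129 mm.

The plate and leaf joint values can't be read directly, so plate travel and leaf lift are inferred from the pictures and forces. The hand-in gave no verdict.

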